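# Advance the mirror slide by one turn of its handwheel

## Task

Advance the mirror on the optical table by one step: by the crank knob on the larger handwheel (the one on the black drive box that the mirror's rail runs out of), turn that wheel clockwise, seen from above, through one full turn until the knob is back beside the small steel index plate, then let go. Leave the smaller handwheel on the separate box alone.

Things in the scene. Friction and masses are not known exactly. Their poses are not given: they have to be found in the camera images.
- handwheel (a joint): Angle of the larger handwheel, rad, about an upright axis: 0 (within 0.04) at the start with the knob beside the index plate, grows clockwise seen from above, 6.28 after a full turn; end stops at -0.15 and 6.9. Steady friction, 2 to 3 N at the knob; stays where left. A turn moves the mirror 60 mm along its rail, away from the box.
- crank_knob (a point): Upright crank knob of the larger handwheel: round black sleeve, 20 mm across, 45 mm tall (height 101 to 146 mm over the table), spinning freely on its pin, so the hand need not turn with the wheel; 55 mm out from the wheel's axis. This point: on the knob's axis, halfway up, height 123 mm. The wheel: aluminium, 3 spokes, 132 mm across, top at 100 mm.
- wheel_hub (a point): Centre of the larger handwheel, on its axis, height 100 mm (hub nut to 108 mm), on the black drive box 150 x 150 x 80 mm. x points along the rail (60 mm wide, ends 340 mm out) with the mirror (125 mm high, 165 mm from the axis, 225 mm after the turn). The steel index plate, 8 x 10 mm, top at height 98 mm, stands 71 mm from the axis at -x.
- spare_knob (a point): Crank knob of the smaller handwheel, to be left alone: black, 16 mm across, 35 mm tall, this point on its axis at height 99 mm, 37 mm from the axis of a wheel 92 mm across, at any angle, on a separate black box 110 x 110 x 60 mm without a rail. That axis is at least 240 mm from the larger wheel's, to its left or right.

How it is judged:
By the outcome, as a careful person would: the job done as asked, in the order asked, and still so for the second after the job is handed in, with the robot touching nothing.
It also fails if it takes over 50 s, if anything falls off the work surface, if the arm or the gripper's body presses on something with over 40 N, if the wrist force passes 120 N, or if a joint passes its speed limit or range.

## Robot

A 6-joint arm with a two-finger parallel gripper is mounted at the origin on the work surface. World frame = base frame: x ahead of the robot, y to its left, z up, the work surface at z = 0. Lengths are in m, angles in rad, forces in N, time in s.
With the tool pointing down it reaches from about 0.3 to 0.825 m from the base axis. Payload 5.4 kg.
Tool frame: the origin (TCP) lies at the very end of the fingers, on their centre line; the grasp point (between the pads) lies 19 mm behind it; z points along the fingers, y is the direction in which the jaws open and shut (so a half turn about z gives the same grasp; the last joint's range is limited). The gripper opens to 92 mm and grips with 3 to 60 N. Pads are 20 mm wide; open, the fingers measure 128 mm over their backs; the gripper's body (75 mm by 189 mm) begins 69 mm behind the grasp point.
Start: joints at [0.93, 0.158, 1.597, -0, 1.386, -0.21], TCP at [0.24, 0.522, 0.215] pointing down, gripper open.
Joint ranges: [-2.91, 2.91], [-0.94, 2.29], [0.18, 2.7], [-1.29, 4.43], [0.17, 2.64], [-3, 3]. Speed limits (rad/s): [2.57, 2.57, 3.14, 3.14, 3.14, 3.14].

## Interface

Orientations are given as a unit quaternion [x, y, z, w].
In Python, from workcell import status, vision, job gives the robot as it stands.
- The arm moves only by the shell command python3 -m pendant 'ROWS' [FORCE]. ROWS is JSON, a list of rows, each a list of 7 numbers: the closure, from 0 (fully open) to 1 (shut), then the shift along the tool's x, y, z in m, then the turn, a rotation vector about the tool's x, y, z in degrees. A call has 1 to 20 rows; each row shifts and turns the commanded pose from where the row before left it, along the tool's axes as they then stand; what a row does not reach is not made up. A row lasts 1/12 s, in which the tool goes at most 41.7 mm and 7.16 degrees, less where a joint would pass 70% of its speed; a pose out of reach is approached as far as the arm can. A call with a gripper value outside its range is refused whole. The fingers move at their own pace and stop on an object; FORCE is the grip in N (left out, the last holds). Time passes only in rows, so rows that do not move let the fingers close. It gives the time, the measured TCP pose, the force and the opening at its end, in the units of the state.
- status.get_state(): the state, without advancing time (a new reading comes with each control period).
- vision.snapshot(name): name is "scene" or "side" or "wrist"; returns the picture (480x640x3 uint8, red, green, blue); there is no depth.
- vision.get_calibration(name): a dict with "K" (3x3 intrinsics, pixels), "pose" (4x4, takes a point from camera to world coordinates). Camera axes: x right, y down, z forward; pixel columns grow to the right and rows downward; lengths in m; the calibration is good to about 2 mm. A picture is of the moment at which its call begins: read the wrist's pose just before it. get_calibration takes no time and is no camera call; for the wrist camera it gives the pose at the moment of the call.
- job.close_job(): hands the job in, once; it reports no verdict.
Trained networks look in the newest picture that a camera, given by its name, has taken for a name from the list of things; names that differ only in an ending like _2 or _b are one class to them, and where a whole thing is asked for, a point or a joint stands for the part that bears it (a point fixed in the world has none). Each returns a list of dicts, best first, with "confidence" (0 to 1); they miss things now and then, are a little off and sometimes report something else, mostly with a low value. They report only what shows in the picture. A call takes as long as a camera call.
- vision.boxes_of(camera, label): "box" ([left, top, right, bottom] in pixels, round what is visible of it).
- vision.masks_of(camera, label): "mask" (480x640 bool, what is visible of it) and "box" ([left, top, right, bottom] in pixels, round what is visible of it).
The state is a dict: "t": time; "q": joint angles; "joint_velocities": joint speeds; "joint_torque": joint torques, N m; "tcp_pos": TCP position; "tool_rot": TCP orientation; "wrist_force": force on the tool from outside, world axes, zero at the start; "wrist_torque": the same for the moment, N m; "grip_width": finger opening in m.
Only numpy, scipy, OpenCV 4.12 (cv2) and the standard library are available. Lean on these libraries where they do the work, as an engineer would, in place of code of your own. Each camera call takes 0.05 s, during which the arm holds its last target.

## Working session

There is one attempt and no reset: what is moved stays moved. The work goes in short steps, Python scripts to look and compute and a shell command to move; the robot and the scene stay as the last step left them, time stands still between calls to the robot, and variables do not carry over. Pictures are saved under pics/ and viewed, and the job is handed in when it is done.

```bash
ls; mkdir -p pics
python3 - <<'E'
from workcell import status, vision
import cv2,json
s=status.get_state(); print(s)
for c in ["scene","side","wrist"]:
    im=vision.snapshot(c); cv2.imwrite(f"pics/{c}0.png",im[:,:,::-1])
    k=vision.get_calibration(c); print(c,k)
    for l in ["crank_knob","wheel_hub","spare_knob","handwheel"]:
        print(l,[(b["confidence"],b["box"]) for b in vision.boxes_of(c,l)][:3])
E
```

```text
pics
{'t': 0.0, 'q': array([ 9.29898134e-01,  1.59058258e-01,  1.59825303e+00, -4.37595695e-05,
        1.38623697e+00, -2.10100391e-01]), 'joint_velocities': array([ 0.00063695,  0.00125047, -0.00130324, -0.00012447, -0.00012131,
       -0.00056615]), 'joint_torque': array([-4.03496497e-04, -3.85559499e+01, -3.22112775e+01,  7.00290338e-02,
        3.77717440e-02, -1.47061719e-04]), 'tcp_pos': array([0.2397496 , 0.52191243, 0.21360337]), 'tool_rot': array([ 2.13733083e-01,  9.76891608e-01, -8.99494108e-04, -3.84027645e-04]), 'wrist_force': array([ 0.45600316, -0.14740541, -0.54061398]), 'wrist_torque': array([0.02520294, 0.05665167, 0.01686786]), 'grip_width': 0.09200401814493159}
scene {'K': array([[459.2206677 ,   0.        , 317.29364042],
       [  0.        , 459.2206677 , 238.77931466],
       [  0.        ,   0.        ,   1.        ]]), 'pose': array([[-0.64704607,  0.41203349, -0.64152925,  0.94438625],
       [ 0.76238831,  0.36042033, -0.53745813,  0.35282055],
       [ 0.00976944, -0.83685458, -0.54733808,  0.52139562],
       [ 0.        ,  0.        ,  0.        ,  1. 
[... 697 characters left out ...]
[282.5, 294.3, 568.6, 430.2])]
spare_knob [(0.82, [237.0, 178.5, 286.8, 222.3])]
handwheel [(0.95, [293.4, 298.9, 394.5, 387.7])]
wrist {'K': array([[397.17314483,   0.        , 324.51432057],
       [  0.        , 397.17314483, 240.31902669],
       [  0.        ,   0.        ,   1.        ]]), 'pose': array([[ 4.18747506e-01,  8.81401465e-01,  2.18590907e-01,
         1.79487846e-01],
       [ 9.08102653e-01, -4.06352112e-01, -1.01131261e-01,
         5.50603261e-01],
       [-3.12364353e-04,  2.40851446e-01, -9.70561942e-01,
         3.86356987e-01],
       [ 0.00000000e+00,  0.00000000e+00,  0.00000000e+00,
         1.00000000e+00]])}
crank_knob []
wheel_hub []
spare_knob []
handwheel []
```

View pics/scene0.png

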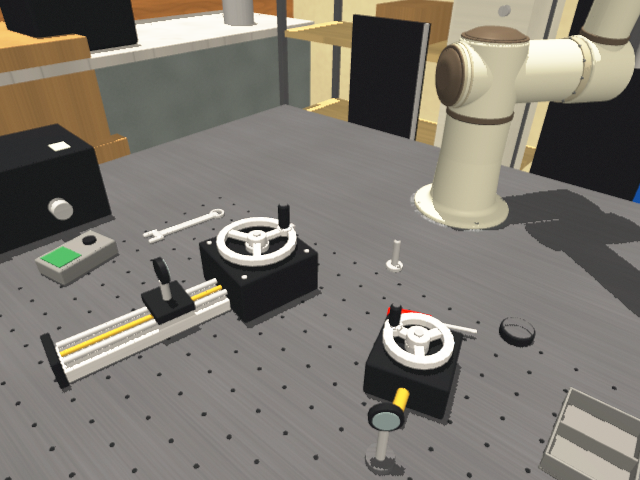

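View pics/side0.png

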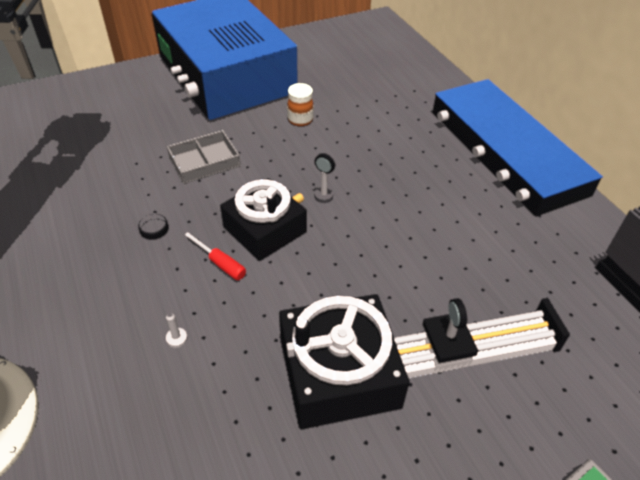

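The scene view shows the big wheel's hub at about (257,238) with the knob at (284,216). In the side view the hub is at about (342,338) and the knob near (302,330). I'll zoom in.

Run:
```python
import cv2
a=cv2.imread("pics/scene0.png")[190:310,190:330]; b=cv2.imread("pics/side0.png")[280:430,270:420]
cv2.imwrite("pics/z1.png",cv2.resize(a,None,fx=5,fy=5,interpolation=cv2.INTER_CUBIC))
cv2.imwrite("pics/z2.png",cv2.resize(b,None,fx=4,fy=4,interpolation=cv2.INTER_CUBIC))
```

```text
(no output)
```

View pics/z1.png

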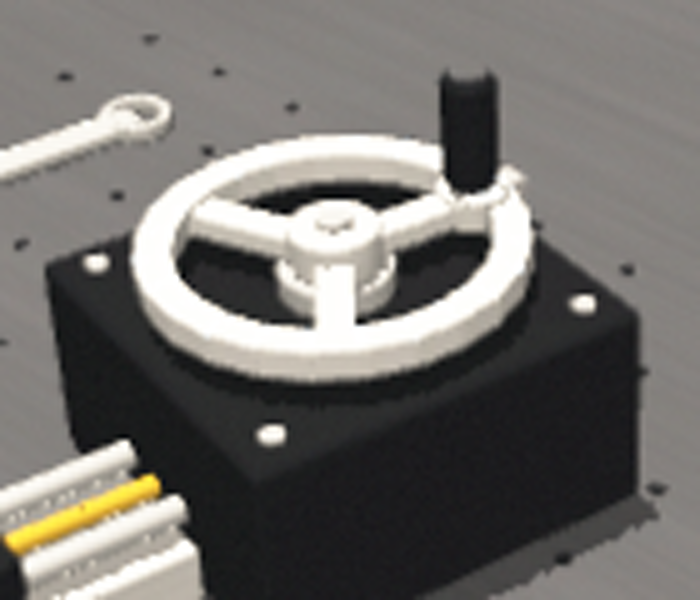

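View pics/z2.png

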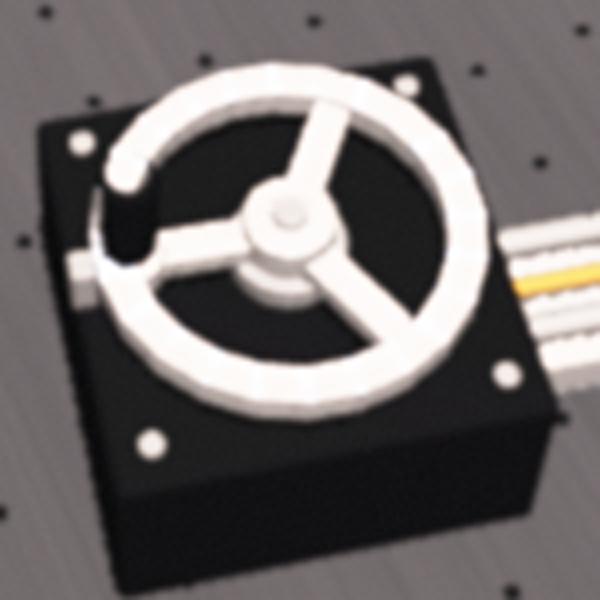

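```bash
cat > h.py <<'E'
import numpy as np
from workcell import status, vision
def ray(c,uv,cal=None):
    cal=cal or vision.get_calibration(c); P=cal["pose"]
    d=P[:3,:3]@np.linalg.solve(cal["K"],[uv[0],uv[1],1]); return P[:3,3],d/np.linalg.norm(d)
def tri(rs):
    A=sum(np.eye(3)-np.outer(d,d) for o,d in rs); b=sum((np.eye(3)-np.outer(d,d))@o for o,d in rs)
    p=np.linalg.solve(A,b); return p,[np.linalg.norm(np.cross(p-o,d)) for o,d in rs]
def atz(r,z): o,d=r; return o+d*(z-o[2])/d[2]
E
python3 - <<'E'
from h import *
np.set_printoptions(precision=4,suppress=True)
pts=dict(ktop=((283.8,204.8),(301.5,323)),kbot=((283.3,227.6),(302,342.5)),hub=((257,234.4),(342.5,333.3)))
for n,(a,b) in pts.items():
    print(n,*tri([ray("scene",a),ray("side",b)]))
for n,a,b,z in (("knob",*pts["ktop"],.146),("hub",*pts["hub"],.108)): print(n,atz(ray("scene",a),z),atz(ray("side",b),z))
print("plate",atz(ray("side",(290.5,344)),.098))
# rail end (side): 
print(atz(ray("side",(555,325)),.04))
# spare
print("spare hub",tri([ray("scene",(418,336)),ray("side",(262.5,199))]))
# rot z from tool
from scipy.spatial.transform import Rotation as R
s=status.get_state(); print(s["tcp_pos"],R.from_quat(s["tool_rot"]).as_matrix())
E
```

```text
ktop [ 0.4589 -0.1281  0.144 ] [np.float64(0.00043554807319890875), np.float64(0.00043554807319877333)]
kbot [ 0.4597 -0.1293  0.0988] [np.float64(0.0012466163051237122), np.float64(0.0012466163051236875)]
hub [ 0.5126 -0.141   0.1049] [np.float64(3.938823790425138e-05), np.float64(3.9388237904056626e-05)]
knob [ 0.4619 -0.1257  0.146 ] [ 0.4581 -0.129   0.146 ]
hub [ 0.5158 -0.1373  0.108 ] [ 0.5116 -0.1428  0.108 ]
plate [ 0.4441 -0.1238  0.098 ]
[ 0.8323 -0.2215  0.04  ]
spare hub (array([0.5171, 0.1723, 0.0779]), [np.float64(6.701545915089731e-05), np.float64(6.701545915103897e-05)])
[0.2401 0.5225 0.2146] [[-0.9086  0.4176  0.    ]
 [ 0.4176  0.9086  0.    ]
 [-0.      0.     -1.    ]]
```

Knob at about (0.459, -0.128) with its top near 0.145; hub at about (0.513, -0.140). That gives a radius of about 55 mm, which agrees with the text. I'll move above the knob, then align tool x with the hub-to-knob direction.

```bash
python3 -m pendant '[[0,-0.0235,-0.025,0,0,0,0],[0,-0.0235,-0.025,0,0,0,0],[0,-0.0235,-0.025,0,0,0,0],[0,-0.0235,-0.025,0,0,0,0],[0,-0.0235,-0.025,0,0,0,0],[0,-0.0235,-0.025,0,0,0,0],[0,-0.0235,-0.025,0,0,0,0],[0,-0.0235,-0.025,0,0,0,0],[0,-0.0235,-0.025,0,0,0,0],[0,-0.0235,-0.025,0,0,0,0],[0,-0.0235,-0.025,0,0,0,0],[0,-0.0235,-0.025,0,0,0,0],[0,-0.0235,-0.025,0,0,0,0],[0,-0.0235,-0.025,0,0,0,0],[0,-0.0235,-0.025,0,0,0,0],[0,-0.0235,-0.025,0,0,0,0],[0,-0.0235,-0.025,0,0,0,0],[0,-0.0235,-0.025,0,0,0,0],[0,-0.0235,-0.025,0,0,0,0],[0,-0.0235,-0.025,0,0,0,0]]' 15 && python3 -m pendant '[[0,0,0,0,0,0,-6.3],[0,0,0,0,0,0,-6.4],[0,0,0,0,0,0,0],[0,0,0,0,0,0,0],[0,0,0,0,0,0,0]]'
python3 - <<'E'
from h import *
import cv2
im=vision.snapshot("wrist"); cv2.imwrite("pics/w1.png",im[:,:,::-1])
for l in ["crank_knob","wheel_hub"]: print(l,[(b["confidence"],b["box"]) for b in vision.boxes_of("wrist",l)][:3])
from scipy.spatial.transform import Rotation as R
s=status.get_state(); print(s["tcp_pos"],R.from_quat(s["tool_rot"]).as_matrix(),s["q"])
E
```

```text
t: 2.42
tcp_pos: [0.4587, -0.13, 0.2147]
tool_rot: [0.214, 0.977, -0.0, 0.0]
wrist_force: [0.2, -0.1, -0.4]
grip_width: 0.0923
t: 2.83
tcp_pos: [0.4584, -0.1279, 0.2147]
tool_rot: [0.106, 0.994, -0.0, 0.0]
wrist_force: [-0.1, 0.3, -0.0]
grip_width: 0.0917
crank_knob [(0.56, [238.1, 225.1, 412.5, 359.3])]
wheel_hub [(0.61, [227.2, 196.3, 418.5, 448.9])]
[ 0.45839666 -0.12780889  0.21469745] [[-9.78063450e-01  2.08307086e-01  2.13688860e-04]
 [ 2.08307059e-01  9.78063469e-01 -1.39671665e-04]
 [-2.38095865e-04 -9.20948530e-05 -9.99999967e-01]] [-5.26600932e-01 -1.04696218e-01  1.86532509e+00 -1.35943461e-05
  1.38070884e+00 -1.88755095e+00]
```

View pics/w1.png

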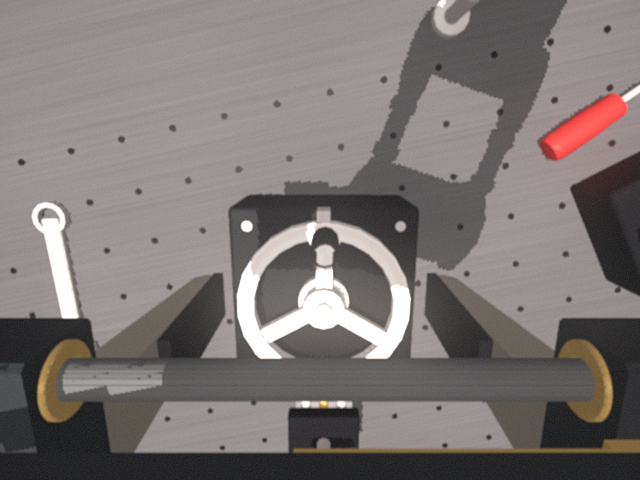

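The wrist view shows the index plate at (323,213), the knob top at (324,238) and the hub nut at (323,308), all lined up along tool x. I'll zoom in to refine.

Run:
```python
from h import *
import cv2
a=cv2.imread("pics/w1.png")[195:345,225:425]
cv2.imwrite("pics/z3.png",cv2.resize(a,None,fx=4,fy=4,interpolation=cv2.INTER_CUBIC))
```

```text
(no output)
```

View pics/z3.png

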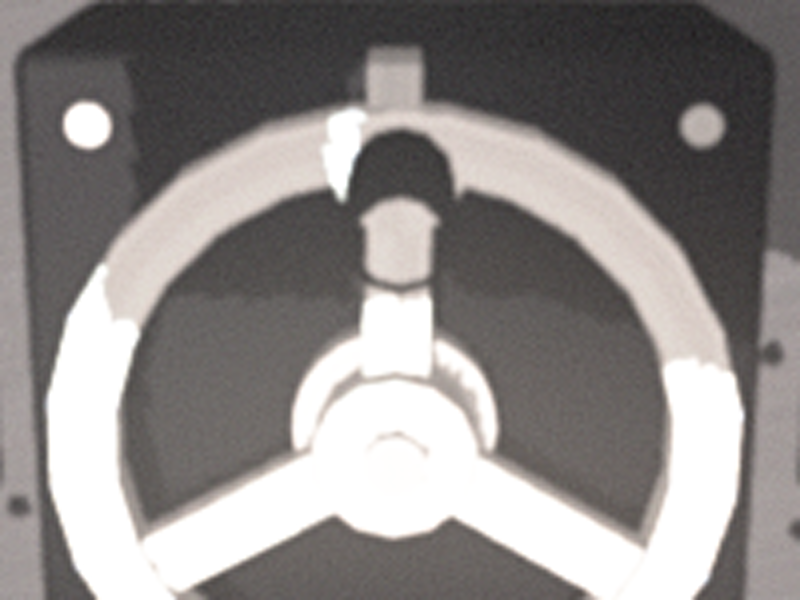

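Run:
```python
from h import *
import cv2
cal=vision.get_calibration("wrist"); P=cal["pose"]; print(P[:3,3])
def pr(p):
    c=np.linalg.inv(P)@np.r_[p,1]; u=cal["K"]@c[:3]; u=u[:2]/u[2]; return (u-[225,195])*4
k=np.array([.4595,-.1285]);h=np.array([.5135,-.140])
for z in (.101,.146): print(z,pr([*k,z]))
print(pr([*h,.108]), pr([*h,.100]))
print(atz(ray("wrist",(225+395/4,195+462/4)),.108))
img=cv2.imread("pics/w1.png"); a=img[195:345,225:425]; a=cv2.resize(a,None,fx=4,fy=4,interpolation=cv2.INTER_CUBIC)
t=np.linspace(0,6.3,60)
for z,col in ((.101,(0,255,0)),(.146,(0,0,255))):
    for q in t: 
        u=pr([k[0]+.01*np.cos(q),k[1]+.01*np.sin(q),z]); cv2.circle(a,(int(u[0]),int(u[1])),1,col,-1)
for q in t:
    u=pr([h[0]+.066*np.cos(q),h[1]+.066*np.sin(q),.1]); cv2.circle(a,(int(u[0]),int(u[1])),2,(255,0,0),-1)
cv2.imwrite("pics/z4.png",a)
```

```text
[ 0.39305901 -0.1136581   0.38645092]
0.101 [395.74152758 166.52291926]
0.146 [395.17161406 232.92478468]
[396.13537908 459.57920628] [396.20767939 442.60330965]
[ 0.51393672 -0.14031304  0.108     ]
```

View pics/z4.png

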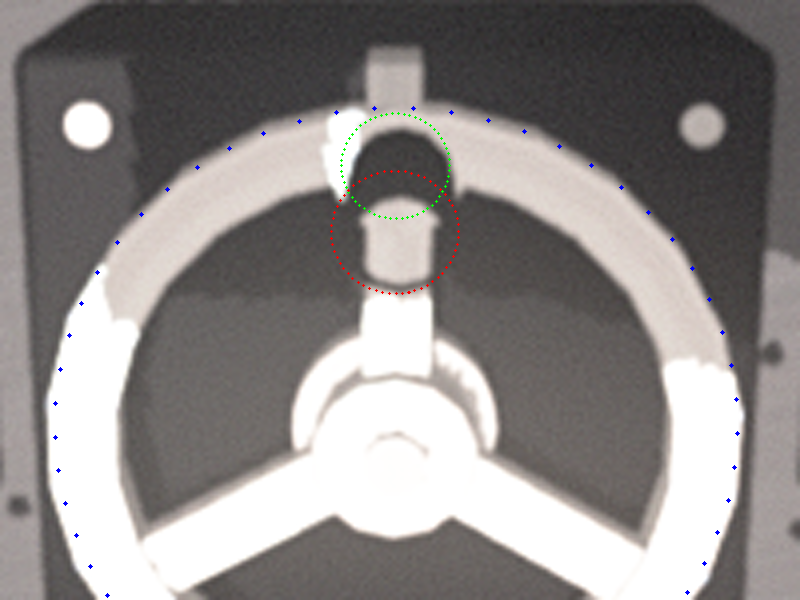

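The overlay fits: the blue wheel outline and the knob circles agree within about 1 mm. Next I descend to TCP z of about 0.110 and grip.

```bash
python3 -m pendant '[[0,-0.0017,0.0005,0.025,0,0,0],[0,0,0,0.03,0,0,0],[0,0,0,0.03,0,0,0],[0,0,0,0.0195,0,0,0],[0,0,0,0,0,0,0],[0,0,0,0,0,0,0]]' 15 && python3 -m pendant '[[1,0,0,0,0,0,0],[1,0,0,0,0,0,0],[1,0,0,0,0,0,0],[1,0,0,0,0,0,0],[1,0,0,0,0,0,0],[1,0,0,0,0,0,0],[1,0,0,0,0,0,0],[1,0,0,0,0,0,0]]' 15
python3 - <<'E'
from h import *
import cv2
for c in ("scene","side"):
    im=vision.snapshot(c)[:,:,::-1]; im=im[150:330,150:390] if c=="scene" else im[230:410,240:480]
    cv2.imwrite(f"pics/g_{c}.png",cv2.resize(im,None,fx=3,fy=3))
E
```

```text
t: 3.48
tcp_pos: [0.4596, -0.1275, 0.1097]
tool_rot: [0.104, 0.995, 0.0, -0.001]
wrist_force: [0.5, 0.1, 0.0]
grip_width: 0.0919
t: 4.15
tcp_pos: [0.4601, -0.128, 0.1101]
tool_rot: [0.104, 0.995, 0.0, 0.0]
wrist_force: [-0.4, 0.2, 0.2]
grip_width: 0.0404
```

View pics/g_scene.png

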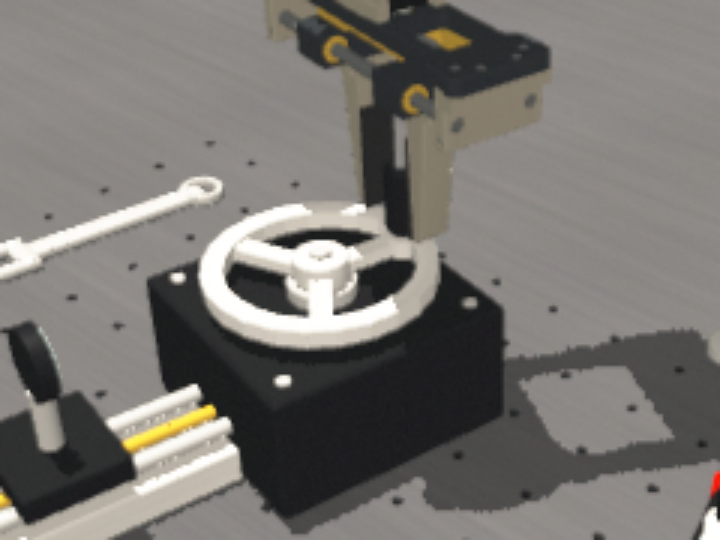

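View pics/g_side.png

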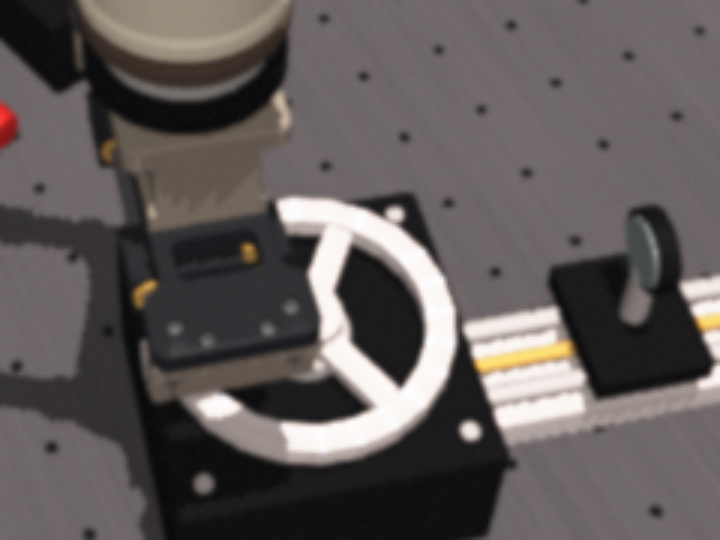

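The fingers straddle the knob and are still closing (40 mm open). I'll let them finish.

```bash
python3 -m pendant '[[1,0,0,0,0,0,0],[1,0,0,0,0,0,0],[1,0,0,0,0,0,0],[1,0,0,0,0,0,0],[1,0,0,0,0,0,0],[1,0,0,0,0,0,0]]'
python3 - <<'E'
import numpy as np
from h import *
from scipy.spatial.transform import Rotation as R
s=status.get_state(); M=R.from_quat(s["tool_rot"]).as_matrix(); print(M[:,0],s["tcp_pos"],s["wrist_force"])
r=M.T@(s["tcp_pos"]-[.5137,-.1402,.11]); print("rel",r)
t0=np.arctan2(r[1],r[0])
th=t0+np.radians(np.arange(0,361,9)); 
p=np.c_[np.cos(th),np.sin(th)]*.055
for i,d in enumerate(np.diff(p,axis=0)): print(i,np.round(d*1000,1),end=' ')
E
```

```text
t: 4.75
tcp_pos: [0.4601, -0.1281, 0.1101]
tool_rot: [0.104, 0.995, -0.0, -0.0]
wrist_force: [-0.4, -1.1, -0.7]
grip_width: 0.0194
[-9.78201634e-01  2.07657299e-01  9.65968778e-05] [ 0.46010378 -0.12806026  0.11006234] [-0.35367727 -1.08809558 -0.73059322]
rel [ 5.49488244e-02  7.45461339e-04 -5.70951327e-05]
0 [-0.8  8.6] 1 [-2.1  8.4] 2 [-3.4  7.9] 3 [-4.6  7.3] 4 [-5.7  6.5] 5 [-6.6  5.5] 6 [-7.4  4.4] 7 [-8.   3.2] 8 [-8.4  1.9] 9 [-8.6  0.6] 10 [-8.6 -0.8] 11 [-8.4 -2.1] 12 [-7.9 -3.4] 13 [-7.3 -4.6] 14 [-6.5 -5.7] 15 [-5.5 -6.6] 16 [-4.4 -7.4] 17 [-3.2 -8. ] 18 [-1.9 -8.4] 19 [-0.6 -8.6] 20 [ 0.8 -8.6] 21 [ 2.1 -8.4] 22 [ 3.4 -7.9] 23 [ 4.6 -7.3] 24 [ 5.7 -6.5] 25 [ 6.6 -5.5] 26 [ 7.4 -4.4] 27 [ 8.  -3.2] 28 [ 8.4 -1.9] 29 [ 8.6 -0.6] 30 [8.6 0.8] 31 [8.4 2.1] 32 [7.9 3.4] 33 [7.3 4.6] 34 [6.5 5.7] 35 [5.5 6.6] 36 [4.4 7.4] 37 [3.2 8. ] 38 [1.9 8.4] 39 [0.6 8.6]
```

Gripped at 19.4 mm. First quarter turn now, in 9° steps.

```bash
python3 -m pendant '[[1,-0.0008,0.0086,0,0,0,0],[1,-0.0021,0.0084,0,0,0,0],[1,-0.0034,0.0079,0,0,0,0],[1,-0.0046,0.0073,0,0,0,0],[1,-0.0057,0.0065,0,0,0,0]]' && python3 -m pendant '[[1,-0.0066,0.0055,0,0,0,0],[1,-0.0074,0.0044,0,0,0,0],[1,-0.008,0.0032,0,0,0,0],[1,-0.0084,0.0019,0,0,0,0],[1,-0.0086,0.0006,0,0,0,0],[1,0,0,0,0,0,0],[1,0,0,0,0,0,0]]'
python3 - <<'E'
from h import *
import cv2
from scipy.spatial.transform import Rotation as R
s=status.get_state(); M=R.from_quat(s["tool_rot"]).as_matrix()
print(M.T@(s["tcp_pos"]-[.5137,-.1402,.11]), M.T@s["wrist_force"])
for c in ("side",):
    im=vision.snapshot(c)[:,:,::-1][230:410,240:480]
    cv2.imwrite(f"pics/q1_{c}.png",cv2.resize(im,None,fx=3,fy=3))
E
```

```text
t: 5.17
tcp_pos: [0.4853, -0.0934, 0.1101]
tool_rot: [0.104, 0.995, -0.001, 0.001]
wrist_force: [1.4, -7.9, -3.6]
grip_width: 0.0196
t: 5.75
tcp_pos: [0.5268, -0.0872, 0.1101]
tool_rot: [0.104, 0.995, -0.001, 0.0]
wrist_force: [0.8, -8.0, -2.3]
grip_width: 0.0197
[-0.0018505   0.05454736 -0.00026107] [-2.44309634 -7.65966721  2.2885229 ]
```

View pics/q1_side.png

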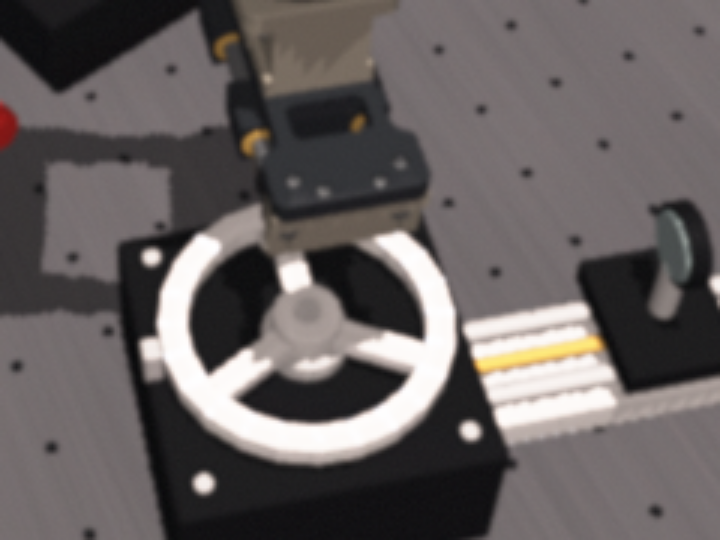

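The wheel turned a quarter, the mirror moved out, and forces are low. Next half turn.

```bash
python3 -m pendant '[[1,-0.0086,-0.0008,0,0,0,0],[1,-0.0084,-0.0021,0,0,0,0],[1,-0.0079,-0.0034,0,0,0,0],[1,-0.0073,-0.0046,0,0,0,0],[1,-0.0065,-0.0057,0,0,0,0],[1,-0.0055,-0.0066,0,0,0,0],[1,-0.0044,-0.0074,0,0,0,0],[1,-0.0032,-0.008,0,0,0,0],[1,-0.0019,-0.0084,0,0,0,0],[1,-0.0006,-0.0086,0,0,0,0]]' && python3 -m pendant '[[1,0.0008,-0.0086,0,0,0,0],[1,0.0021,-0.0084,0,0,0,0],[1,0.0034,-0.0079,0,0,0,0],[1,0.0046,-0.0073,0,0,0,0],[1,0.0057,-0.0065,0,0,0,0],[1,0.0066,-0.0055,0,0,0,0],[1,0.0074,-0.0044,0,0,0,0],[1,0.008,-0.0032,0,0,0,0],[1,0.0084,-0.0019,0,0,0,0],[1,0.0086,-0.0006,0,0,0,0],[1,0,0,0,0,0,0]]'
python3 - <<'E'
from h import *
import cv2
from scipy.spatial.transform import Rotation as R
s=status.get_state(); M=R.from_quat(s["tool_rot"]).as_matrix()
print(M.T@(s["tcp_pos"]-[.5137,-.1402,.11]), M.T@s["wrist_force"])
im=vision.snapshot("side")[:,:,::-1][230:410,240:480]
cv2.imwrite(f"pics/q3_side.png",cv2.resize(im,None,fx=3,fy=3))
E
```

```text
t: 6.63
tcp_pos: [0.5677, -0.1512, 0.1101]
tool_rot: [0.104, 0.995, 0.001, -0.0]
wrist_force: [-2.0, 3.6, 2.8]
grip_width: 0.0193
t: 7.55
tcp_pos: [0.4995, -0.1939, 0.1101]
tool_rot: [0.104, 0.995, -0.001, -0.001]
wrist_force: [-3.7, -3.8, -0.5]
grip_width: 0.0195
[ 2.72328238e-03 -5.54619101e-02 -3.30035051e-06] [ 2.80624164 -4.49530026  0.5020339 ]
```

View pics/q3_side.png

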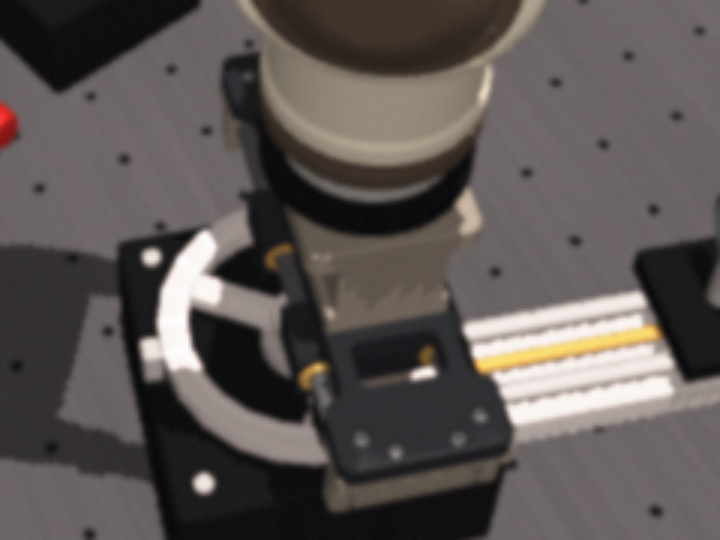

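Three quarters done with the mirror following. Last quarter, stopping at the plate.

```bash
python3 -m pendant '[[1,0.0086,0.0008,0,0,0,0],[1,0.0084,0.0021,0,0,0,0],[1,0.0079,0.0034,0,0,0,0],[1,0.0073,0.0046,0,0,0,0],[1,0.0065,0.0057,0,0,0,0],[1,0.0055,0.0066,0,0,0,0],[1,0.0044,0.0074,0,0,0,0],[1,0.0032,0.008,0,0,0,0],[1,0.0019,0.0084,0,0,0,0],[1,0.0006,0.008,0,0,0,0],[1,0,0,0,0,0,0],[1,0,0,0,0,0,0],[1,0,0,0,0,0,0]]'
python3 - <<'E'
from h import *
import cv2
from scipy.spatial.transform import Rotation as R
s=status.get_state(); M=R.from_quat(s["tool_rot"]).as_matrix()
print(M.T@(s["tcp_pos"]-[.5137,-.1402,.11]), M.T@s["wrist_force"],s["grip_width"])
im=vision.snapshot("side")[:,:,::-1][230:410,240:480]
cv2.imwrite(f"pics/q4_side.png",cv2.resize(im,None,fx=3,fy=3))
im=vision.snapshot("wrist")[:,:,::-1]
cv2.imwrite(f"pics/q4_w.png",im)
E
```

```text
t: 8.68
tcp_pos: [0.4602, -0.1277, 0.1101]
tool_rot: [0.104, 0.995, 0.001, -0.0]
wrist_force: [0.3, 1.8, -0.4]
grip_width: 0.0197
[ 5.49272796e-02  1.09492374e-03 -4.91921449e-05] [0.05497918 1.8746269  0.36845043] 0.0197272848767838
```

View pics/q4_side.png

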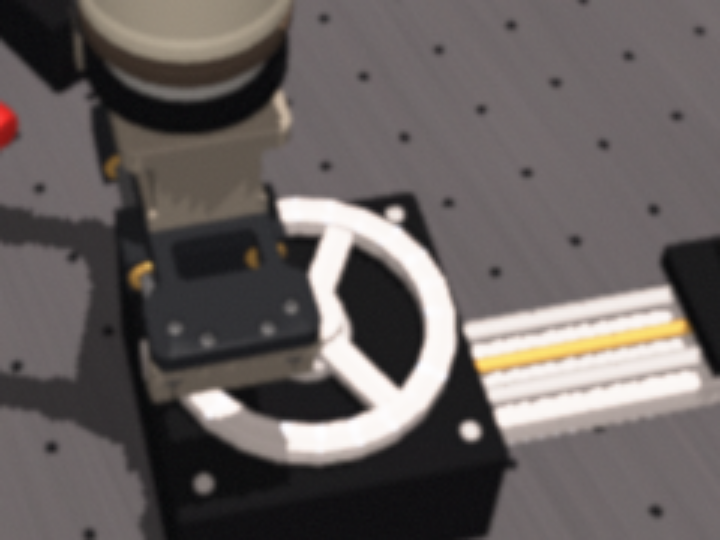

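View pics/q4_w.png

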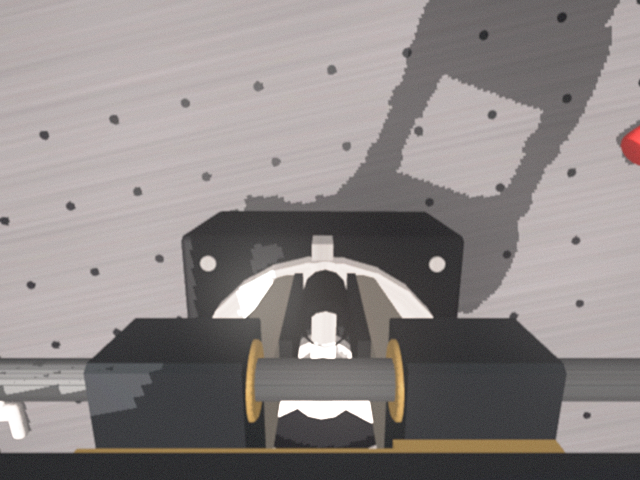

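The knob is beside the plate again, and the measured pose is within 0.4 mm of where it started (TCP 1.1 mm past the hub-plate line). I'll trim by -1 mm, open and lift off.

```bash
python3 -m pendant '[[1,0,-0.001,0,0,0,0],[1,0,0,0,0,0,0],[1,0,0,0,0,0,0],[0.5,0,0,0,0,0,0],[0.5,0,0,0,0,0,0],[0.5,0,0,0,0,0,0],[0.5,0,0,0,0,0,0],[0.5,0,0,0,0,0,0],[0.5,0,0,0,0,0,0],[0.5,0,0,0,0,0,0],[0.5,0,0,0,0,0,0]]' && python3 -m pendant '[[0.5,0,0,-0.02,0,0,0],[0.5,0,0,-0.03,0,0,0],[0.5,0,0,-0.03,0,0,0],[0.5,0,0,-0.03,0,0,0],[0.5,0.03,0,-0.01,0,0,0],[0.5,0.03,0,0,0,0,0],[0.5,0.03,0,0,0,0,0],[0.5,0.03,0,0,0,0,0],[0.5,0,0,0,0,0,0],[0.5,0,0,0,0,0,0],[0.5,0,0,0,0,0,0]]'
python3 - <<'E'
from h import *
import cv2
s=status.get_state(); print(s["tcp_pos"],s["wrist_force"],s["t"])
for c in ("scene","side","wrist"): 
    im=vision.snapshot(c); cv2.imwrite(f"pics/e_{c}.png",im[:,:,::-1])
cal=vision.get_calibration("wrist"); print(cal["pose"][:3,3])
E
```

```text
t: 9.7
tcp_pos: [0.4598, -0.1296, 0.1101]
tool_rot: [0.104, 0.995, -0.0, 0.0]
wrist_force: [-0.2, -0.5, -0.8]
grip_width: 0.0463
t: 10.62
tcp_pos: [0.343, -0.105, 0.2304]
tool_rot: [0.104, 0.995, -0.0, 0.001]
wrist_force: [-0.5, -0.7, -0.1]
grip_width: 0.0459
[ 0.34297165 -0.10495905  0.23043416] [-0.46537192 -0.71970165 -0.05784283] 10.6167
[ 0.27783012 -0.09088513  0.40190915]
```

View pics/e_side.png

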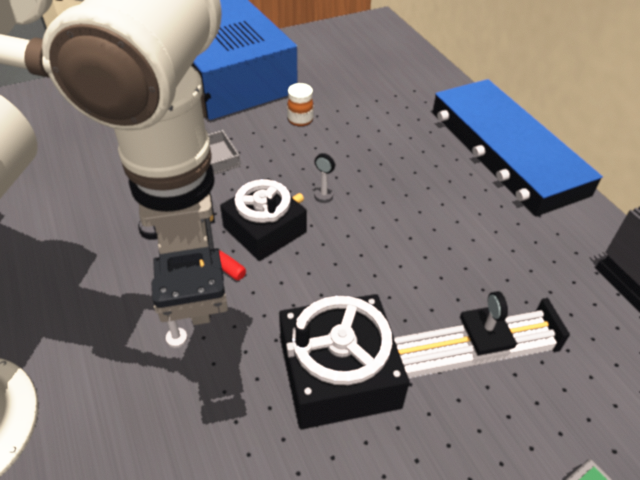

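View pics/e_wrist.png

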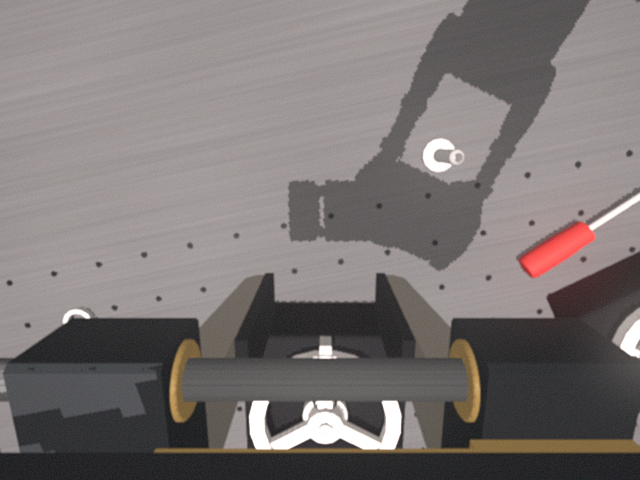

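View pics/e_scene.png

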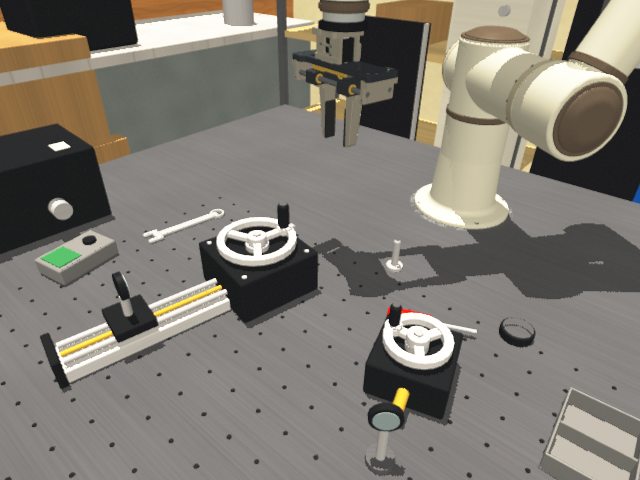

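Run:
```python
import cv2,numpy as np
from h import *
# template shift of the knob start->end
for c,(x0,y0,x1,y1) in (("scene",(275,201,293,227)),("side",(292,314,312,346))):
    a=cv2.imread(f"pics/{c}0.png",0).astype(np.float32);b=cv2.imread(f"pics/e_{c}.png",0).astype(np.float32)
    up=8
    T=cv2.resize(a[y0:y1,x0:x1],None,fx=up,fy=up,interpolation=cv2.INTER_CUBIC)
    m=8;S=cv2.resize(b[y0-m:y1+m,x0-m:x1+m],None,fx=up,fy=up,interpolation=cv2.INTER_CUBIC)
    r=cv2.matchTemplate(S,T,cv2.TM_CCOEFF_NORMED);_,v,_,p=cv2.minMaxLoc(r);print(c,v,np.array(p)/up-m)
    # projected px per rad of wheel
    cal=vision.get_calibration(c)
    def pr(q):
        k=[.5137+.055*np.cos(q),-.1402+.055*np.sin(q),.123]; u=cal["K"]@(np.linalg.inv(cal["pose"])@np.r_[k,1])[:3]; return u[:2]/u[2]
    print("d px per 0.02rad cw",pr(np.radians(168)-.02)-pr(np.radians(168)))
a=cv2.imread("pics/scene0.png")[195:275,210:310];b=cv2.imread("pics/e_scene.png")[195:275,210:310]
cv2.imwrite("pics/cmp.png",cv2.resize(np.hstack([a,b]),None,fx=4,fy=4,interpolation=cv2.INTER_CUBIC))
a=cv2.imread("pics/side0.png")[285:395,285:405-20];b=cv2.imread("pics/e_side.png")[285:395,285:385]
cv2.imwrite("pics/cmp2.png",cv2.resize(np.hstack([a,b]),None,fx=4,fy=4,interpolation=cv2.INTER_CUBIC))
```

```text
scene 0.989879310131073 [-0.5  -0.25]
d px per 0.02rad cw [0.35605685 0.2618269 ]
side 0.9847298860549927 [0.   0.75]
d px per 0.02rad cw [-0.16305481 -0.69858263]
```

View pics/cmp.png

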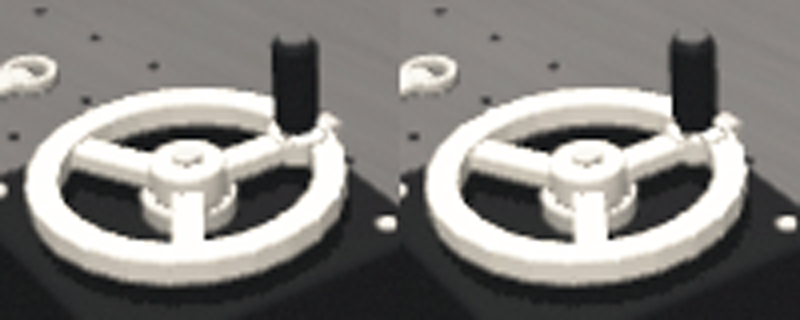

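View pics/cmp2.png

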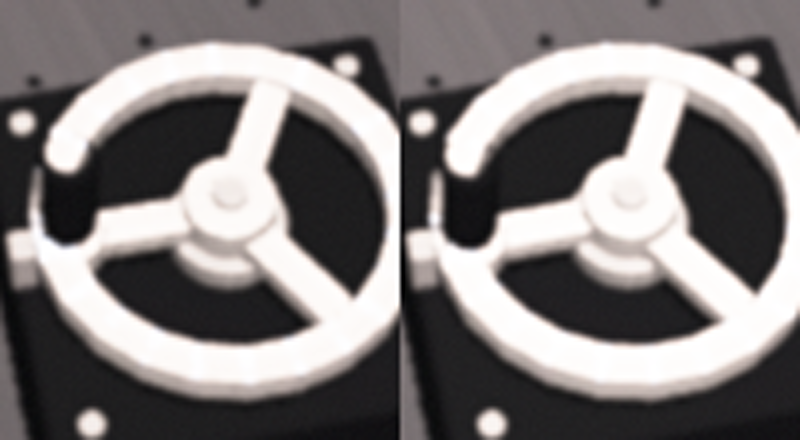

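Run:
```python
from h import *
from workcell import job
a=atz(ray("side",(450,338)),.05);b=atz(ray("side",(489,331)),.05);print(np.linalg.norm(b-a))
print(job.close_job())
```

```text
0.06056904822296008
the job is handed in; nothing more can be done
None
```

I turned the larger handwheel one full turn clockwise by its crank knob, so the mirror has moved out by about one step. I then let go, lifted clear, moved the arm away and handed the job in at about 11 s.

- **Knob position:** comparing the before and after pictures puts the knob beside the index plate, about 0.02 rad short of where it started. That is partly due to a 1 mm trim I made just before release, because it had started about 0.015 rad past the plate line. The wheel should therefore be within about 0.02 rad of 6.28.
- **Mirror:** its carriage moved about 60.6 mm along the rail, measured from one view only, against the 60 mm expected.
- **Forces:** the wrist force readings I took after each move were about 9 N or less.
- **Rest of the scene:** the smaller handwheel looks unchanged in the last pictures. The gripper is open and touching nothing.

None of these checks failed. The trim moved the measured tool position about 2 mm instead of 1 mm, roughly the size of the remaining knob offset.

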